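Find the rocking corner of a weighing plate and shim it

TASK

The pale metal weighing plate has one foot that gives. Press down on the plate's corners with the shut fingertips, one after the other, until you find the corner that rocks, then push down the yellow shim tab in front of that corner until it lies flat. Leave the other three tabs up, grasp or lift nothing, and do not shift the plate or the things around it.

Things in the scene. Friction and masses are not known exactly. Their poses are not given: they have to be found in the camera images.
- plate: loose pale metal plate, 190 (x) by 208 (y) by 10 mm, about 2.4 kg, resting level on four feet, round black mat in the middle; origin on its underside at the centre between the feet, 40 mm above the worktop (top at 50 mm). z up, -x is its front (roughly to the robot), y its left. Lugs reach 30 mm in front of and 18 mm behind their grey dots.
- corner_front_left (a point): top of the plate at its front left corner lug, over the middle of its foot: the place to press, a grey dot 22 mm across, at (-0.065, 0.080, 0.010) m in the plate's frame. Three corners are firm; one, which looks the same and changes from start to start, gives: pressed with more than about 4 N it sinks 5 mm, and the plate tilts 0.05 rad and may stay so, the opposite corner up by as much.
- corner_front_right (a point): top of the plate at its front right corner lug, over the middle of its foot: the place to press, a grey dot 22 mm across, at (-0.065, -0.080, 0.010) m in the plate's frame. Three corners are firm; one, which looks the same and changes from start to start, gives: pressed with more than about 4 N it sinks 5 mm, and the plate tilts 0.05 rad and may stay so, the opposite corner up by as much.
- corner_back_left (a point): top of the plate at its back left corner lug, over the middle of its foot: the place to press, a grey dot 22 mm across, at (0.065, 0.080, 0.010) m in the plate's frame. Three corners are firm; one, which looks the same and changes from start to start, gives: pressed with more than about 4 N it sinks 5 mm, and the plate tilts 0.05 rad and may stay so, the opposite corner up by as much.
- corner_back_right (a point): top of the plate at its back right corner lug, over the middle of its foot: the place to press, a grey dot 22 mm across, at (0.065, -0.080, 0.010) m in the plate's frame. Three corners are firm; one, which looks the same and changes from start to start, gives: pressed with more than about 4 N it sinks 5 mm, and the plate tilts 0.05 rad and may stay so, the opposite corner up by as much.
- tab_front_left (a point): middle of the yellow end of the front left corner's shim lever, on its top: the place to press it. It lies about 70 mm in front (-x of the plate) of that corner's grey dot, 34 mm from the lever's hinge. Raised, it is about 53 mm above the worktop; flat, 40 mm. The yellow end is 24 by 30 mm. The frame turns with the lever.
- tab_front_right (a point): middle of the yellow end of the front right corner's shim lever, on its top: the place to press it. It lies about 70 mm in front (-x of the plate) of that corner's grey dot, 34 mm from the lever's hinge. Raised, it is about 53 mm above the worktop; flat, 40 mm. The yellow end is 24 by 30 mm. The frame turns with the lever.
- tab_back_left (a point): middle of the yellow end of the back left corner's shim lever, on its top: the place to press it. It lies about 70 mm in front (-x of the plate) of that corner's grey dot, 34 mm from the lever's hinge. Raised, it is about 53 mm above the worktop; flat, 40 mm. The yellow end is 24 by 30 mm. The frame turns with the lever.
- tab_back_right (a point): middle of the yellow end of the back right corner's shim lever, on its top: the place to press it. It lies about 70 mm in front (-x of the plate) of that corner's grey dot, 34 mm from the lever's hinge. Raised, it is about 53 mm above the worktop; flat, 40 mm. The yellow end is 24 by 30 mm. The frame turns with the lever.
- shim_front_left (a joint): shim lever in front of the front left corner: 0 rad = tab fully raised, 0.40 rad = flat (level), its inner end then just under the plate's lug, holding that corner up. The hinge is stiff with friction: it takes about 6 to 7 N straight down on the tab and stays where it is left. Starts at 0 to 0.04 rad.
- shim_front_right (a joint): shim lever in front of the front right corner: 0 rad = tab fully raised, 0.40 rad = flat (level), its inner end then just under the plate's lug, holding that corner up. The hinge is stiff with friction: it takes about 6 to 7 N straight down on the tab and stays where it is left. Starts at 0 to 0.04 rad.
- shim_back_left (a joint): shim lever in front of the back left corner: 0 rad = tab fully raised, 0.40 rad = flat (level), its inner end then just under the plate's lug, holding that corner up. The hinge is stiff with friction: it takes about 6 to 7 N straight down on the tab and stays where it is left. Starts at 0 to 0.04 rad.
- shim_back_right (a joint): shim lever in front of the back right corner: 0 rad = tab fully raised, 0.40 rad = flat (level), its inner end then just under the plate's lug, holding that corner up. The hinge is stiff with friction: it takes about 6 to 7 N straight down on the tab and stays where it is left. Starts at 0 to 0.04 rad.
- pad_front_left (a joint): how far the rubber pad under the front left corner has been pressed down into its foot: 0 m at the start for every corner. The pad of the corner that gives goes down 0.005 m when the corner is pressed, and stays down even if the plate rocks back up; the others go down less than 0.001 m.
- pad_front_right (a joint): how far the rubber pad under the front right corner has been pressed down into its foot: 0 m at the start for every corner. The pad of the corner that gives goes down 0.005 m when the corner is pressed, and stays down even if the plate rocks back up; the others go down less than 0.001 m.
- pad_back_left (a joint): how far the rubber pad under the back left corner has been pressed down into its foot: 0 m at the start for every corner. The pad of the corner that gives goes down 0.005 m when the corner is pressed, and stays down even if the plate rocks back up; the others go down less than 0.001 m.
- pad_back_right (a joint): how far the rubber pad under the back right corner has been pressed down into its foot: 0 m at the start for every corner. The pad of the corner that gives goes down 0.005 m when the corner is pressed, and stays down even if the plate rocks back up; the others go down less than 0.001 m.
- tape: roll of pale yellow tape lying loose on the worktop in front of the plate, between the two front shims, 100 mm across, 25 mm tall; origin under its centre
- padlock: red padlock lying loose in the middle of the plate, 76x38x20 mm, its top about 72 mm above the worktop; origin on its underside, about in the middle of its length, shackle towards its +x
- wand_red: red flat test stick, 22x150x9 mm, loose on the worktop to the right; origin under its centre, long along y
- pot_blue: sample pot with a blue lid, 50 mm across, 66 mm tall, loose on the worktop to the right; origin at the centre of its underside
- radio: black hand radio lying loose at the left, 58x187x33 mm; origin under its middle, aerial along +y

How it is judged:
By the outcome, as a careful person would: the job done as asked, in the order asked, and still so for the second after the job is handed in, with the robot touching nothing.
It also fails if it takes over 54 s, if anything falls off the work surface, if the arm or the gripper's body presses on something with over 40 N, if the wrist force passes 120 N, or if a joint passes its speed limit or range.

ROBOT

A 6-joint arm with a two-finger parallel gripper is mounted at the origin on a cart in front of the work surface, level with it; the furniture and walls round the work are solid. World frame = base frame: x ahead of the robot, y to its left, z up, the work surface at z = 0. Lengths are in m, angles in rad, forces in N, time in s.
With the tool pointing down it reaches from about 0.35 to 0.85 m from the base axis. Payload 8.1 kg.
Tool frame: the origin (TCP) lies at the very end of the fingers, on their centre line; the grasp point (between the pads) lies 19 mm behind it; z points along the fingers, x is the direction in which the jaws open and shut, and the axes are right-handed (so a half turn about z gives the same grasp; the last joint's range is limited). The gripper opens to 93 mm and grips with 3 to 60 N. Pads are 15 mm wide; open, the fingers measure 128 mm over their backs; the gripper's body (75 mm by 188 mm) begins 65 mm behind the grasp point.
Start: joints at [1.176, 0.13, 1.488, -0, 1.523, -0.085], TCP at [0.183, 0.571, 0.189] pointing down, gripper open.
Joint ranges: [-2.96, 2.96], [-0.89, 2.26], [0.02, 2.5], [-1.34, 4.48], [0, 2.73], [-2.66, 2.66]. Speed limits (rad/s): [2.39, 2.39, 2.79, 3.14, 3.14, 3.14].

INTERFACE

Orientations are given as a rotation vector (axis times angle).
In Python, from plant import robot gives the robot as it stands. The module is installed in compiled form; this text tells all that it offers.
- The arm moves only by the tool jog_arm, never from a script. Its argument "commands" is one flat list of numbers, 5 for each row, row after row: the gripper's target within -1 to 1 (shut at 1, half-way at 0, fully open at -1), then the shift along the tool's x, y, z in m, then the turn about the tool's z in degrees. A call has 1 to 20 rows; each row shifts and turns the commanded pose from where the row before left it, along the tool's axes as they then stand; what a row does not reach is not made up. A row lasts 1/12 s, in which the tool goes at most 41.7 mm and 7.16 degrees, less where a joint would pass 70% of its speed; a pose out of reach is approached as far as the arm can. A call is refused whole if a number of a shift passes 0.0417 or a number of a turn 7.16, either way. A call with a gripper value outside its range is refused whole. The fingers move at their own pace and stop on an object; "grip_force" is the grip in N (left out, the last holds). Time passes only in rows, so rows that do not move let the fingers close. It gives the time, the measured TCP pose, the force and the opening at its end, in the units of the state.
- robot.read_state(): the state, without advancing time (a new reading comes with each control period).
- robot.read_camera(name): name is "scene" or "side" or "wrist"; returns a dict with "img" (384x512x3 uint8, blue, green, red), "vfov" (degrees; the focal length in pixels is half the picture's height over the tangent of half this angle, whatever the lens; pixels are square), "cx", "cy" (the principal point, pixels), "k1" (the pictures are not rectified: a ray, as slopes to the right and down, at radius r is drawn at 1 + k1 r^2 times it, then the intrinsics apply), "extrinsics" (4x4, takes a point from world to camera coordinates). Camera axes: x right, y down, z forward; pixel columns grow to the right and rows downward; lengths in m; the calibration is good to about 2 mm. A picture is of the moment at which its call begins. There is no depth.
- robot.close_job(): hands the job in, once; it reports no verdict.
Trained networks look in a picture, given as the dict that the camera call returned (one of the last four; its "shot" number tells which), for a name from the list of things; names that differ only in an ending like _2 or _b are one class to them, and where a whole thing is asked for, a point or a joint stands for the part that bears it (a point fixed in the world has none). Each returns a list of dicts, best first, with "score" (0 to 1); they miss things now and then, are a little off and sometimes report something else, mostly with a low value. They report only what shows in the picture. A call takes as long as a camera call.
- robot.recognise(thing, picture): "box" ([centre column, centre row, width, height] as shares, 0 to 1, of the picture: columns of its width, rows of its height, round what is visible of it).
- robot.pinpoint(thing, picture): "position" ([row, column] as shares, 0 to 1, of the picture: columns of its width, rows of its height: a listed point, or the origin of a listed thing).
The state is a dict: "t": time; "q": joint angles; "dq": joint speeds; "joint_torque": joint torques, N m; "tool_pos": TCP position; "orientation": TCP orientation; "force": force on the tool from outside, world axes, zero at the start; "wrist_torque": the same for the moment, N m; "opening": finger opening in m.
Only numpy, scipy, OpenCV 4.12 (cv2) and the standard library are available. Lean on these libraries where they do the work, as an engineer would, in place of code of your own. Each camera call takes 0.05 s, during which the arm holds its last target.

## Working session

There is one attempt and no reset: what is moved stays moved. The work goes in short steps, Python scripts to look and compute and a tool call to move; the robot and the scene stay as the last step left them, time stands still between calls to the robot, and variables do not carry over. Pictures are saved under pics/ and viewed, and the job is handed in when it is done.

Besides the shell and the picture viewer there is one more tool, called after ">>>" as a command line: name --argument value ..., lists and objects as JSON in quotes. jog_arm: Moves the arm, as the interface text tells. Its arguments: {"type":"object","properties":{"commands":{"type":"array"},"grip_force":{"type":"number"}},"required":["commands"]}

```bash
mkdir -p pics; cat > h.py <<'E'
import numpy as np, cv2
from plant import robot
def ray(p,u,v):
    f=192/np.tan(np.radians(p["vfov"])/2)
    K=np.array([[f,0,p["cx"]],[0,f,p["cy"]],[0,0,1]])
    d=cv2.undistortPoints(np.array([[[u,v]]],float),K,np.array([p["k1"],0,0,0,0]))[0,0]
    # model: drawn = (1+k1 r^2)*ray, same as opencv
    E=np.array(p["extrinsics"]);R=E[:3,:3];t=E[:3,3]
    return -R.T@t, R.T@np.array([d[0],d[1],1])
def atz(p,u,v,z):
    o,d=ray(p,u,v); return o+d*(z-o[2])/d[2]
def proj(p,X):
    f=192/np.tan(np.radians(p["vfov"])/2)
    K=np.array([[f,0,p["cx"]],[0,f,p["cy"]],[0,0,1]])
    E=np.array(p["extrinsics"])
    return cv2.projectPoints(np.array(X,float).reshape(-1,1,3),cv2.Rodrigues(E[:3,:3])[0],E[:3,3],K,np.array([p["k1"],0,0,0,0]))[0][:,0]
E
python3 - <<'E'
from h import *
s=robot.read_state();print(s)
Z={'corner':.05,'tab':.053}
for c in ["scene","side"]:
    p=robot.read_camera(c);cv2.imwrite(f"pics/{c}0.png",p["img"])
    print(c,p["vfov"],p["k1"],np.round(-np.array(p["extrinsics"])[:3,:3].T@np.array(p["extrinsics"])[:3,3],3))
    for n in ["corner","tab"]:
        for k in ["front_left","front_right","back_left","back_right"]:
            for r in robot.pinpoint(f"{n}_{k}",p)[:2]:
                v,u=r["position"][0]*384,r["position"][1]*512
                print(n,k,round(r["score"],2),round(u,1),round(v,1),np.round(atz(p,u,v,Z[n]),4))
p=robot.read_camera("wrist");cv2.imwrite("pics/wrist0.png",p["img"])
print(robot.read_state()["t"])
E
```

```text
{'t': 0.0, 'q': array([ 1.17562442e+00,  1.31166097e-01,  1.48927146e+00, -1.73036964e-05,
        1.52300080e+00, -8.53828830e-02]), 'dq': array([ 0.00086312,  0.00210404,  0.00068774, -0.00032755, -0.00099203,
        0.00030761]), 'joint_torque': array([-9.29426897e-04, -5.59825337e+01, -4.91772437e+01,  7.67216971e-02,
        3.48515657e-02, -2.50577214e-04]), 'tool_pos': array([0.1826489 , 0.57086782, 0.18798885]), 'orientation': array([ 2.53677425e+00,  1.85155869e+00, -2.46418098e-03]), 'force': array([ 0.14690616, -0.54277528,  0.41257461]), 'wrist_torque': array([0.01430187, 0.02081625, 0.02344147]), 'opening': 0.09300082531881765}
scene 46.56849209307943 -0.049350972444434225 [-0.167 -0.738  0.637]
corner front_left 0.84 249.6 196.8 [0.5523 0.0133 0.05  ]
corner front_right 0.89 284.0 228.0 [ 0.5099 -0.1518  0.05  ]
corner back_left 0.78 285.0 184.6 [ 0.6751 -0.0019  0.05  ]
corner back_right 0.67 327.5 210.3 [ 0.6532 -0.1704  0.05  ]
corner back_right 0.59 287.6 187.9 [ 0.6661 -0.0202  0.05  ]
tab front_left 0.48 225.1 204.3 [0.4743 0.0229 0.053 ]
tab front_left 0.36 245.
[... 198 characters left out ...]
53 ]
tab back_right 0.46 333.1 301.8 [ 0.39   -0.3901  0.053 ]
tab back_right 0.41 301.6 219.8 [ 0.5655 -0.1588  0.053 ]
side 56.9872479651655 -0.04157795583759246 [0.484 0.877 0.544]
corner front_left 0.78 246.5 193.0 [0.5554 0.0185 0.05  ]
corner front_right 0.68 260.6 170.5 [ 0.5229 -0.128   0.05  ]
corner back_left 0.91 208.4 190.1 [0.6648 0.0115 0.05  ]
corner back_right 0.85 220.8 167.1 [ 0.6518 -0.1414  0.05  ]
tab front_left 0.54 275.8 193.1 [0.4733 0.0173 0.053 ]
tab front_left 0.52 269.9 293.2 [0.48  0.395 0.053]
tab front_right 0.53 281.4 171.9 [ 0.4574 -0.1176  0.053 ]
tab back_left 0.62 225.5 189.5 [0.616 0.009 0.053]
tab back_right 0.5 243.5 170.0 [ 0.5765 -0.1207  0.053 ]
0.95
```

View pics/scene0.png

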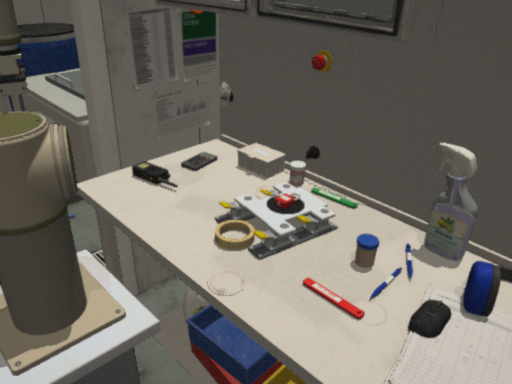

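View pics/side0.png

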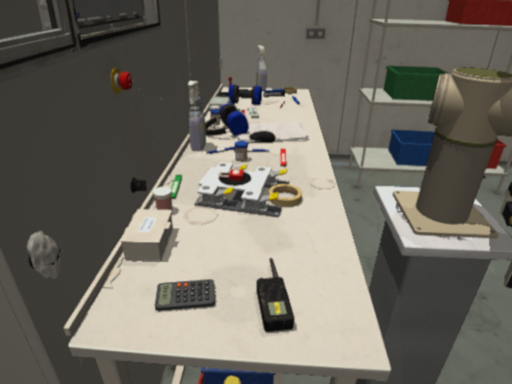

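View pics/wrist0.png

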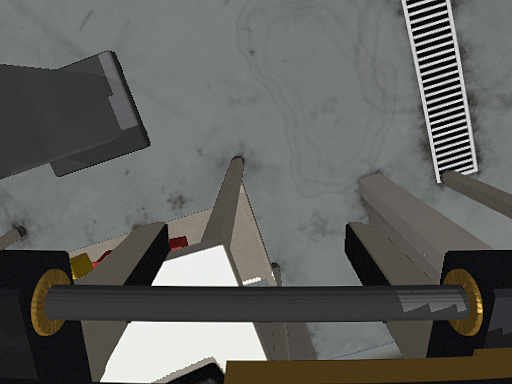

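```bash
python3 - <<'E'
import cv2
a=cv2.imread("pics/scene0.png")[160:260,200:350];cv2.imwrite("pics/sc0.png",cv2.resize(a,None,fx=5,fy=5,interpolation=cv2.INTER_CUBIC))
a=cv2.imread("pics/side0.png")[140:220,180:300];cv2.imwrite("pics/si0.png",cv2.resize(a,None,fx=6,fy=6,interpolation=cv2.INTER_CUBIC))
E
```

```text
(no output)
```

View pics/sc0.png

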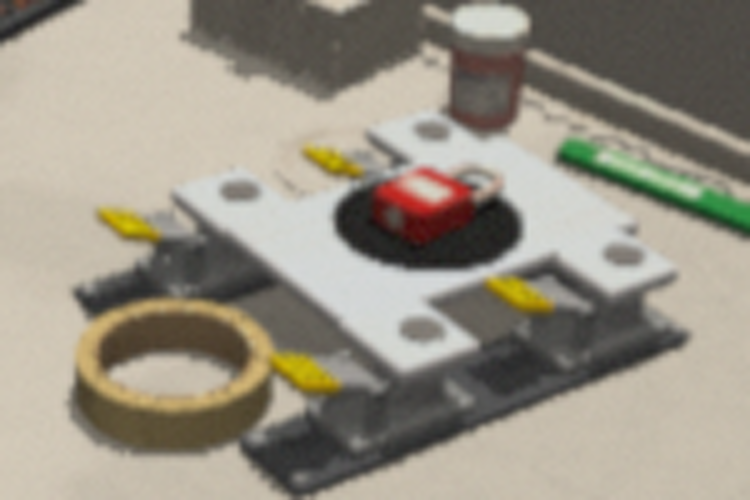

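View pics/si0.png

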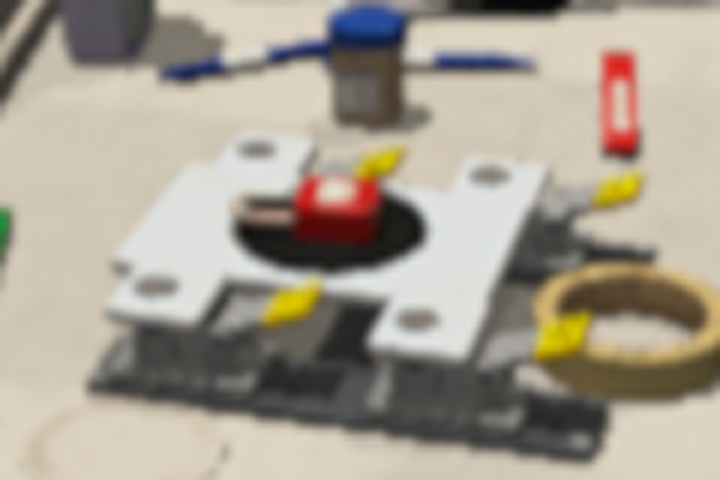

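```bash
python3 - <<'E'
from h import *
from scipy.optimize import least_squares
P={c:robot.read_camera(c) for c in ["scene","side"]}
C={'scene':[(240,190),(422,328),(432,131),(625,254)],'side':[(418,318),(490,175),(156,286),(257,149)]}
T={'scene':[(128,222),(305,371),(332,160),(520,294)],'side':[(565,336),(618,189),(293,300),(381,162)]}
def full(c,a):
    a=np.array(a,float); return (a+.5)/5+[200,160]-.5 if c=='scene' else (a+.5)/6+[180,140]-.5
m=np.array([[-.065,.08],[-.065,-.08],[.065,.08],[.065,-.08]])
mt=m+[-.07,0]
def W(x,m,z):
    c,s=np.cos(x[2]),np.sin(x[2]); return np.c_[m@np.array([[c,s],[-s,c]])+x[:2],np.full(4,z)]
for use in (['scene'],['side'],['scene','side']):
    f=lambda x:np.concatenate([(proj(P[c],W(x,m,.05))-full(c,C[c])).ravel() for c in use])
    r=least_squares(f,[.6,-.07,0]);print(use,np.round(r.x,4),np.round(r.fun,1))
x=r.x
print(np.round(W(x,m,.05),4));print(np.round(W(x,mt,.053),4))
for c in P: print(np.round(proj(P[c],W(x,mt,.053))-full(c,T[c]),1))
for n,z in [("padlock",.052),("tape",0)]:
  for c in P:
    q=robot.pinpoint(n,P[c])
    if q: print(n,c,q[0]["score"],np.round(atz(P[c],q[0]["position"][1]*512,q[0]["position"][0]*384,z),3))
E
```

```text
['scene'] [ 0.596  -0.0759 -0.167 ] [-0.   0.   0.1  0.2  0.1 -0.3 -0.2  0.1]
['side'] [ 0.5987 -0.0731 -0.1645] [ 0.   0.2 -0.  -0.1  0.  -0.1 -0.  -0.1]
['scene', 'side'] [ 0.598  -0.0745 -0.1663] [ 0.1 -0.4  0.3 -0.4  0.2 -0.7 -0.1 -0.4  0.3 -0.   0.3 -0.2  0.3 -0.3
  0.3 -0.2]
[[ 0.5472  0.0152  0.05  ]
 [ 0.5207 -0.1426  0.05  ]
 [ 0.6754 -0.0063  0.05  ]
 [ 0.6489 -0.1641  0.05  ]]
[[ 0.4781  0.0268  0.053 ]
 [ 0.4516 -0.131   0.053 ]
 [ 0.6063  0.0053  0.053 ]
 [ 0.5798 -0.1525  0.053 ]]
[[ 0.  -0.8]
 [-0.1 -1.3]
 [ 0.  -1.1]
 [-0.1 -1.7]]
[[ 0.3 -0.8]
 [ 0.6 -1. ]
 [ 0.6 -0.6]
 [ 0.3 -0.9]]
padlock scene 0.53 [ 0.607 -0.083  0.052]
padlock side 0.53 [ 0.624 -0.104  0.052]
tape scene 0.67 [ 0.436 -0.046  0.   ]
tape side 0.61 [ 0.44  -0.036  0.   ]
```

```bash
cat > plan.py <<'E'
from h import *
from scipy.spatial.transform import Rotation as Ro
def plan(target,n,turn=0,g=1):
    s=robot.read_state();p=s["tool_pos"].copy();R=Ro.from_rotvec(s["orientation"])
    rows=[];left=turn
    for i in range(n):
        d=(np.array(target)-p)/(n-i)
        l=np.round(R.inv().apply(d),3); a=float(np.clip(left,-7,7)); a=round(a,1); left-=a
        p=p+R.apply(l); R=R*Ro.from_euler('z',a,degrees=True)
        rows+= [g,*[float(v) for v in l],a]
    print(rows);print(np.round(p,4),R.as_rotvec(),np.abs(np.array(rows).reshape(-1,5)[:,1:4]).max())
E
python3 -c "
from plan import *
plan([.547,.015,.12],20,81.7)"
```

```text
[1, -0.021, 0.026, 0.003, 7.0, 1, -0.018, 0.028, 0.003, 7.0, 1, -0.014, 0.03, 0.004, 7.0, 1, -0.01, 0.032, 0.003, 7.0, 1, -0.006, 0.033, 0.004, 7.0, 1, -0.002, 0.033, 0.003, 7.0, 1, 0.002, 0.033, 0.004, 7.0, 1, 0.006, 0.033, 0.003, 7.0, 1, 0.01, 0.032, 0.004, 7.0, 1, 0.013, 0.03, 0.003, 7.0, 1, 0.017, 0.029, 0.004, 7.0, 1, 0.02, 0.026, 0.003, 4.7, 1, 0.022, 0.025, 0.004, 0.0, 1, 0.022, 0.024, 0.003, 0.0, 1, 0.023, 0.025, 0.004, 0.0, 1, 0.022, 0.024, 0.003, 0.0, 1, 0.023, 0.025, 0.004, 0.0, 1, 0.022, 0.024, 0.003, 0.0, 1, 0.023, 0.025, 0.004, 0.0, 1, 0.022, 0.024, 0.003, 0.0]
[0.5465 0.0151 0.12  ] [-3.13089668e+00  2.58761004e-01 -4.00682257e-05] 0.033
```

>>> jog_arm --commands '[1, -0.021, 0.026, 0.003, 7.0, 1, -0.018, 0.028, 0.003, 7.0, 1, -0.014, 0.03, 0.004, 7.0, 1, -0.01, 0.032, 0.003, 7.0, 1, -0.006, 0.033, 0.004, 7.0, 1, -0.002, 0.033, 0.003, 7.0, 1, 0.002, 0.033, 0.004, 7.0, 1, 0.006, 0.033, 0.003, 7.0, 1, 0.01, 0.032, 0.004, 7.0, 1, 0.013, 0.03, 0.003, 7.0, 1, 0.017, 0.029, 0.004, 7.0, 1, 0.02, 0.026, 0.003, 4.7, 1, 0.022, 0.025, 0.004, 0.0, 1, 0.022, 0.024, 0.003, 0.0, 1, 0.023, 0.025, 0.004, 0.0, 1, 0.022, 0.024, 0.003, 0.0, 1, 0.023, 0.025, 0.004, 0.0, 1, 0.022, 0.024, 0.003, 0.0, 1, 0.023, 0.025, 0.004, 0.0, 1, 0.022, 0.024, 0.003, 0.0]' --grip_force 20

```text
t: 2.92
tool_pos: [0.5472, 0.0134, 0.1199]
orientation: [3.131, -0.259, 0.0]
force: [-0.2, 0.1, 0.3]
opening: 0.0005
```

>>> jog_arm --commands '[1, 0, 0, 0, 0, 1, 0, 0, 0, 0, 1, 0, 0, 0, 0]'

```text
t: 3.17
tool_pos: [0.5462, 0.0154, 0.1199]
orientation: [-3.13, 0.26, 0.001]
force: [0.3, 0.5, 0.5]
opening: 0.0005
```

```bash
python3 - <<'E'
from plan import *
s=robot.read_state();print(s["t"],s["q"],s["force"])
from h import *
p=robot.read_camera("wrist");cv2.imwrite("pics/wrist1.png",p["img"])
p=robot.read_camera("side");cv2.imwrite("pics/side1.png",cv2.resize(p["img"][100:230,160:330],None,fx=4,fy=4,interpolation=cv2.INTER_CUBIC))
plan([.5472,.0152,.060],3)
E
```

```text
3.1667 [-6.60333396e-02  2.96457897e-02  1.72194247e+00  4.39090772e-04
  1.39068290e+00  9.94552296e-02] [0.28828465 0.50642001 0.53310457]
[1, 0.0, 0.0, 0.02, 0.0, 1, 0.001, 0.0, 0.02, 0.0, 1, 0.0, 0.001, 0.02, 0.0]
[0.547  0.015  0.0602] [-3.13078312e+00  2.57045777e-01 -8.42928136e-05] 0.02
```

View pics/wrist1.png

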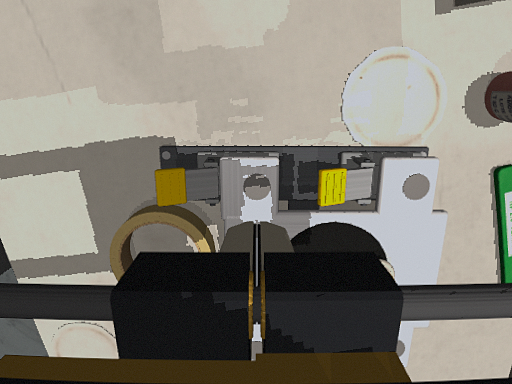

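View pics/side1.png

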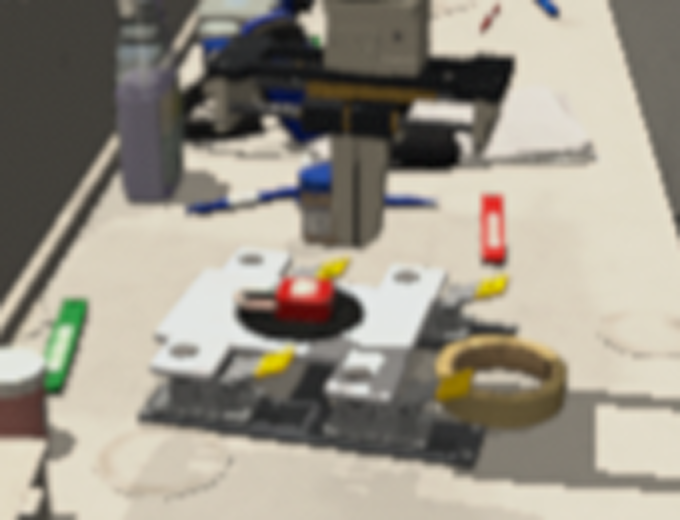

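```bash
python3 - <<'E'
from plan import *
p=robot.read_camera("wrist")
for u,v,z in [(257,186,.05),(416,186,.05),(170.5,187,.053),(333,187,.053)]: print(np.round(atz(p,u,v,z),4))
s=robot.read_state();print(s["t"],s["tool_pos"])
E
```

```text
[0.5465 0.0171 0.05  ]
[ 0.6747 -0.0042  0.05  ]
[0.478  0.0284 0.053 ]
[0.6065 0.0071 0.053 ]
3.3167 [0.54615016 0.01622851 0.1202747 ]
```

>>> jog_arm --commands '[1, 0, 0, 0.02, 0, 1, 0.001, 0, 0.02, 0, 1, 0, 0, 0.02, 0, 1, 0, 0, 0.005, 0, 1, 0, 0, 0, 0, 1, 0, 0, 0, 0]'

```text
t: 3.82
tool_pos: [0.5475, 0.0155, 0.0557]
orientation: [-3.131, 0.257, -0.0]
force: [-0.8, 0.1, 0.8]
opening: 0.0007
```

>>> jog_arm --commands '[1, 0, 0, 0.002, 0, 1, 0, 0, 0.002, 0, 1, 0, 0, 0.001, 0, 1, 0, 0, 0, 0]'

```text
t: 4.15
tool_pos: [0.5478, 0.015, 0.0504]
orientation: [-3.131, 0.259, -0.001]
force: [-0.2, 0.7, -0.4]
opening: 0.0003
```

>>> jog_arm --commands '[1, 0, 0, 0.001, 0, 1, 0, 0, 0, 0]'

```text
t: 4.32
tool_pos: [0.5475, 0.0149, 0.0491]
orientation: [-3.131, 0.259, -0.0]
force: [0.0, 0.4, -0.2]
opening: 0.0002
```

>>> jog_arm --commands '[1, 0, 0, 0.001, 0, 1, 0, 0, 0, 0]'

```text
t: 4.48
tool_pos: [0.5474, 0.0149, 0.0479]
orientation: [-3.131, 0.259, 0.0]
force: [-0.1, 0.7, 0.4]
opening: 0.0003
```

>>> jog_arm --commands '[1, 0, 0, 0.001, 0, 1, 0, 0, 0, 0]'

```text
t: 4.65
tool_pos: [0.5474, 0.0149, 0.0468]
orientation: [3.131, -0.259, -0.0]
force: [-0.6, 0.2, 0.1]
opening: 0.0006
```

```bash
python3 - <<'E'
from plan import *
p=robot.read_camera("side");cv2.imwrite("pics/side2.png",cv2.resize(p["img"][120:220,170:310],None,fx=5,fy=5,interpolation=cv2.INTER_CUBIC))
q=robot.read_camera("wrist");cv2.imwrite("pics/wrist2.png",q["img"])
s=robot.read_state();print(s["tool_pos"],s["force"],s["joint_torque"],proj(p,[s["tool_pos"]]))
E
```

```text
[0.5474411  0.01497515 0.04695236] [-0.16822795  0.01917722 -0.50042299] [-3.58389530e-03 -5.07602406e+01 -4.52992165e+01  7.51485606e-02
  1.73791308e-03 -1.15505804e-04] [[249.40047256 193.43204391]]
```

View pics/side2.png

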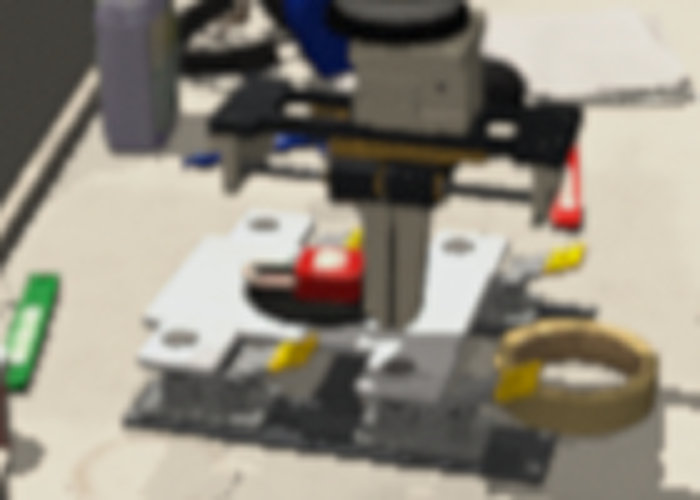

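View pics/wrist2.png

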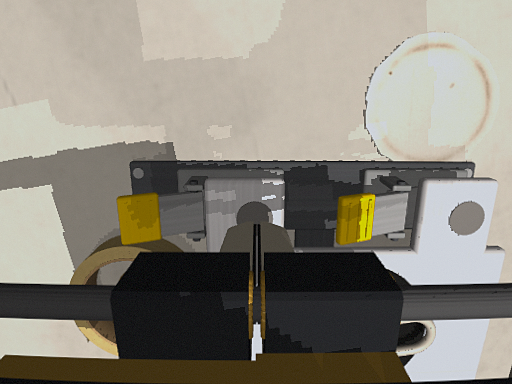

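```bash
python3 - <<'E'
from plan import *
s=robot.read_state();t=s["tool_pos"];R=Ro.from_rotvec(s["orientation"])
for c in ["side","wrist","scene"]:
    p=robot.read_camera(c)
    E=np.array(p["extrinsics"]);print(c,-E[:3,:3].T@E[:3,3],E[2,:3])
    for h in [0,.01,.019,.03]: print(h,np.round(proj(p,[t+[0,0,h]])[0],1))
    if c=="scene": cv2.imwrite("pics/scene2.png",cv2.resize(p["img"][110:260,190:350],None,fx=5,fy=5,interpolation=cv2.INTER_CUBIC))
E
```

```text
side [0.48408565 0.8774395  0.54378144] [ 0.06627926 -0.87358678 -0.482134  ]
0 [249.4 193.4]
0.01 [249.4 190.3]
0.019 [249.4 187.5]
0.03 [249.5 184.1]
wrist [0.55921925 0.08822233 0.24310133] [-0.04328931 -0.26276044 -0.96388951]
0 [256.9 217.9]
0.01 [257. 224.]
0.019 [257. 230.]
0.03 [257.  238.1]
scene [-0.16706415 -0.73842344  0.6369137 ] [ 0.61008175  0.62920665 -0.48155919]
0 [247.8 198.2]
0.01 [247.9 194.9]
0.019 [247.9 191.9]
0.03 [248.  188.3]
```

View pics/scene2.png

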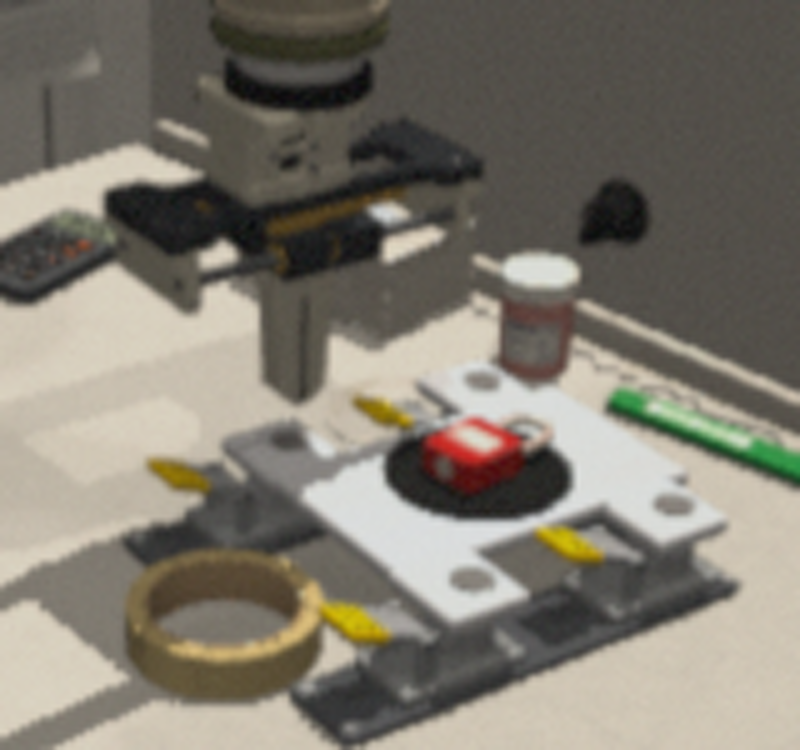

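>>> jog_arm --commands '[1, 0, 0, 0.004, 0, 1, 0, 0, 0.004, 0, 1, 0, 0, 0.003, 0, 1, 0, 0, 0, 0]'

```text
t: 5.23
tool_pos: [0.5466, 0.015, 0.0348]
orientation: [3.131, -0.259, -0.003]
force: [-0.1, -0.1, 0.1]
opening: 0.0007
```

```bash
python3 - <<'E'
from plan import *
s=robot.read_state();t=s["tool_pos"]; print(t,s["force"])
ims=[]
for c in ["side","scene"]:
    p=robot.read_camera(c); u,v=proj(p,[t])[0]; print(c,u,v)
    x,y=int(u)-40,int(v)-50
    a=cv2.resize(p["img"][y:y+80,x:x+80],None,fx=5,fy=5,interpolation=cv2.INTER_CUBIC)
    for h in [0,.01,.02,.03]:
        w=(proj(p,[t+[0,0,h]])[0]-[x,y])*5; cv2.circle(a,(int(w[0]),int(w[1])),3,(0,0,255),-1)
    ims.append(a)
cv2.imwrite("pics/a3.png",np.hstack(ims))
E
```

```text
[0.54660579 0.01500041 0.03479971] [-0.09479009 -0.11853996  0.08058615]
side 249.6690559117808 197.1656918994183
scene 247.5398014272972 202.18597052915996
```

View pics/a3.png

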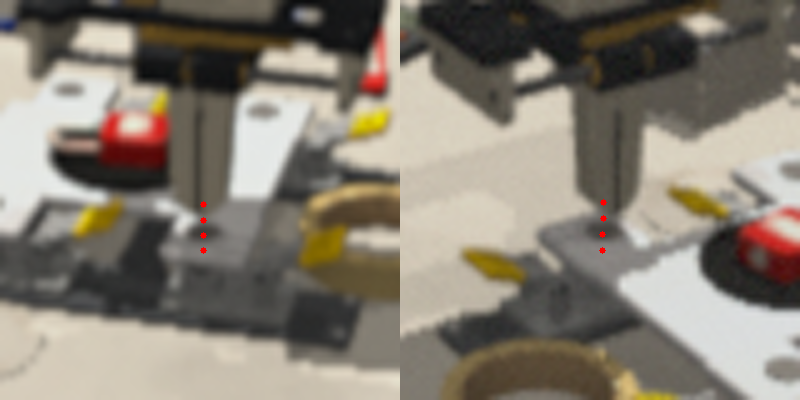

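>>> jog_arm --commands '[1, 0, -0.002, 0.003, 0, 1, 0, 0, 0.003, 0, 1, 0, 0, 0, 0]'

```text
t: 5.58
tool_pos: [0.5474, 0.0171, 0.0293]
orientation: [3.131, -0.258, -0.001]
force: [-0.1, 0.5, 0.4]
opening: 0.0004
```

>>> jog_arm --commands '[1, 0, 0, 0.002, 0, 1, 0, 0, 0, 0]'

```text
t: 5.75
tool_pos: [0.5476, 0.0169, 0.0276]
orientation: [3.131, -0.259, -0.001]
force: [-0.3, 0.5, 0.2]
opening: -0.0
```

>>> jog_arm --commands '[1, 0, 0, 0.001, 0, 1, 0, 0, 0, 0]'

```text
t: 5.92
tool_pos: [0.5478, 0.0169, 0.0269]
orientation: [3.131, -0.259, -0.0]
force: [0.6, 0.3, -1.0]
opening: 0.0005
```

>>> jog_arm --commands '[1, 0, 0, 0.001, 0, 1, 0, 0, 0, 0]'

```text
t: 6.08
tool_pos: [0.5478, 0.0169, 0.0259]
orientation: [3.131, -0.259, -0.0]
force: [-0.8, 0.7, -0.1]
opening: 0.0006
```

>>> jog_arm --commands '[1, 0, 0, 0.001, 0, 1, 0, 0, 0, 0]'

```text
t: 6.25
tool_pos: [0.5477, 0.0169, 0.0249]
orientation: [3.131, -0.259, -0.0]
force: [0.4, -0.1, 0.3]
opening: 0.0008
```

>>> jog_arm --commands '[1, 0, 0, 0.001, 0, 1, 0, 0, 0, 0]'

```text
t: 6.42
tool_pos: [0.5477, 0.017, 0.0238]
orientation: [-3.131, 0.259, 0.0]
force: [-0.5, 0.2, -0.0]
opening: 0.0001
```

```bash
cat > look.py <<'E'
from plan import *
import sys
def look(name,off=.025):
    s=robot.read_state();t=s["tool_pos"]; print(s["t"],t,s["force"],s["joint_torque"])
    ims=[]
    for c in ["side","scene"]:
        p=robot.read_camera(c); u,v=proj(p,[t+[0,0,off]])[0]
        x,y=int(u)-40,int(v)-45
        a=cv2.resize(p["img"][y:y+80,x:x+80],None,fx=5,fy=5,interpolation=cv2.INTER_CUBIC)
        w=(np.array([u,v])-[x,y])*5; cv2.circle(a,(int(w[0]),int(w[1])),2,(0,0,255),-1)
        ims.append(a)
    cv2.imwrite(f"pics/{name}.png",np.hstack(ims))
look(sys.argv[1])
E
python3 look.py a4
```

```text
6.4167 [0.54770263 0.01696425 0.02383258] [-0.53398498  0.166084   -0.02213331] [-8.44997558e-03 -5.16132617e+01 -4.46720624e+01  7.54962210e-02
 -4.91736014e-02  5.01982358e-04]
```

View pics/a4.png

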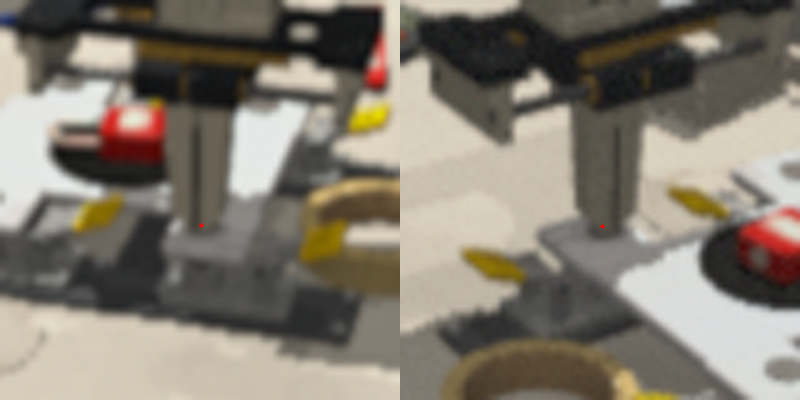

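>>> jog_arm --commands '[1, 0, 0, 0.001, 0, 1, 0, 0, 0, 0]'

```text
t: 6.68
tool_pos: [0.5478, 0.0169, 0.0229]
orientation: [3.131, -0.259, -0.0]
force: [-0.0, 1.0, 0.1]
opening: 0.0002
```

>>> jog_arm --commands '[1, 0, 0, 0.001, 0, 1, 0, 0, 0, 0]'

```text
t: 6.85
tool_pos: [0.5477, 0.017, 0.0218]
orientation: [-3.131, 0.259, 0.0]
force: [0.1, 0.4, 0.1]
opening: 0.0006
```

>>> jog_arm --commands '[1, 0, 0, 0.001, 0, 1, 0, 0, 0, 0]'

```text
t: 7.02
tool_pos: [0.5477, 0.0169, 0.0208]
orientation: [3.131, -0.259, -0.0]
force: [1.0, 0.5, 0.6]
opening: 0.0003
```

>>> jog_arm --commands '[1, 0, 0, 0.001, 0, 1, 0, 0, 0, 0]'

```text
t: 7.18
tool_pos: [0.5478, 0.0169, 0.0206]
orientation: [3.131, -0.259, -0.0]
force: [-3.3, 0.4, 5.7]
opening: 0.0003
```

```bash
python3 look.py a5; python3 -c "
from h import *
p=robot.read_camera('wrist');cv2.imwrite('pics/w5.png',p['img'][100:300,100:500])"
```

```text
7.1833 [0.54782942 0.01694377 0.02058912] [-3.27482802  0.3720581   5.67253636] [-1.37545215e-01 -4.93402147e+01 -4.34722996e+01  8.23964830e-02
 -1.06176641e+00 -9.96916169e-04]
```

View pics/a5.png

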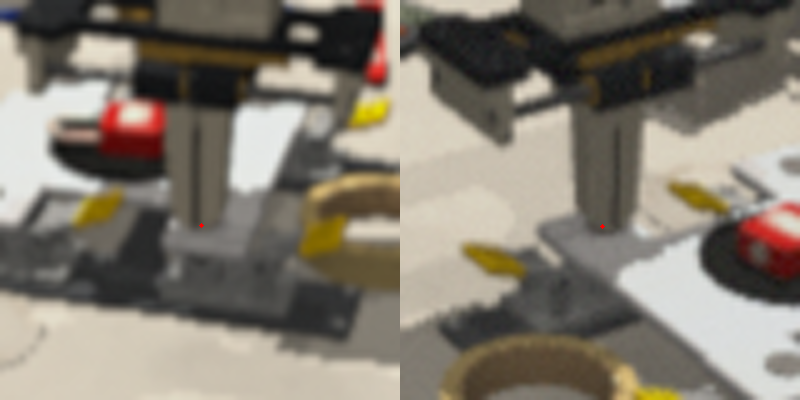

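View pics/w5.png

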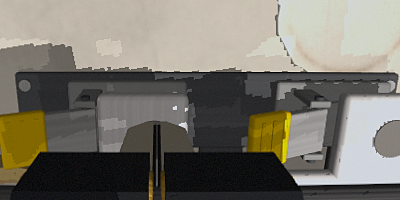

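>>> jog_arm --commands '[1, 0, 0, 0.001, 0, 1, 0, 0, 0, 0]'

```text
t: 7.5
tool_pos: [0.5479, 0.017, 0.0205]
orientation: [3.131, -0.259, -0.0]
force: [-7.9, 0.6, 14.3]
opening: 0.0006
```

>>> jog_arm --commands '[1, 0, 0, -0.012, 0, 1, 0, 0, -0.02, 0, 1, 0, 0, 0, 0]'

```text
t: 7.75
tool_pos: [0.5506, 0.0168, 0.0552]
orientation: [-3.131, 0.259, -0.009]
force: [1.0, -0.5, 0.7]
opening: 0.0009
```

```bash
python3 -c "
from plan import *
plan([.5213,-.141,.04],6)"
```

```text
[1, -0.001, 0.027, 0.003, 0.0, 1, -0.0, 0.027, 0.002, 0.0, 1, -0.001, 0.027, 0.003, 0.0, 1, -0.0, 0.026, 0.002, 0.0, 1, -0.001, 0.027, 0.003, 0.0, 1, -0.0, 0.026, 0.002, 0.0]
[ 0.5214 -0.1405  0.0401] [-3.13077795  0.25873138 -0.0089052 ] 0.027
```

>>> jog_arm --commands '[1, 0, 0.027, 0.003, 0, 1, 0, 0.027, 0.002, 0, 1, 0, 0.027, 0.003, 0, 1, 0, 0.026, 0.002, 0, 1, 0, 0.027, 0.003, 0, 1, 0, 0.026, 0.002, 0, 1, 0, 0, 0, 0, 1, 0, 0, 0, 0]'

```text
t: 8.42
tool_pos: [0.5213, -0.1419, 0.0358]
orientation: [-3.13, 0.263, 0.0]
force: [0.3, 0.2, 0.2]
opening: 0.0003
```

```bash
python3 -c "
from plan import *
p=robot.read_camera('wrist');cv2.imwrite('pics/w6.png',p['img'])
plan([.5213,-.141,.023],4)"
```

```text
[1, -0.0, 0.0, 0.003, 0.0, 1, -0.0, 0.0, 0.003, 0.0, 1, -0.0, 0.0, 0.003, 0.0, 1, -0.0, 0.0, 0.004, 0.0]
[ 0.5215 -0.1409  0.0229] [-3.13031465e+00  2.60990709e-01 -5.69401682e-05] 0.004
```

View pics/w6.png

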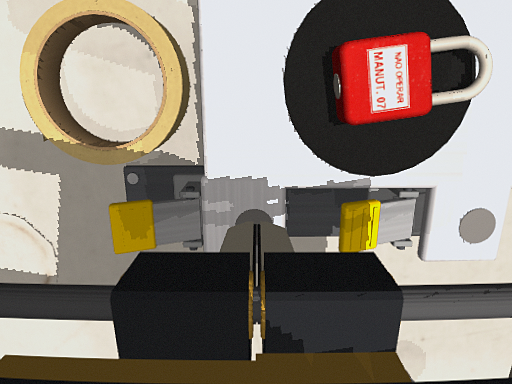

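>>> jog_arm --commands '[1, 0, 0, 0.003, 0, 1, 0, 0, 0.003, 0, 1, 0, 0, 0.003, 0, 1, 0, 0, 0.004, 0, 1, 0, 0, 0, 0]'

```text
t: 8.88
tool_pos: [0.5209, -0.14, 0.0219]
orientation: [-3.131, 0.257, 0.002]
force: [0.1, 0.6, -0.2]
opening: 0.0003
```

>>> jog_arm --commands '[1, 0, 0, 0.002, 0, 1, 0, 0, 0, 0]'

```text
t: 9.05
tool_pos: [0.5216, -0.1407, 0.0208]
orientation: [-3.131, 0.258, 0.0]
force: [-0.0, 0.6, -0.0]
opening: 0.0004
```

>>> jog_arm --commands '[1, 0, 0, 0.001, 0, 1, 0, 0, 0, 0]'

```text
t: 9.22
tool_pos: [0.5217, -0.1408, 0.0205]
orientation: [-3.131, 0.259, -0.0]
force: [-2.1, 0.7, 3.3]
opening: 0.0004
```

>>> jog_arm --commands '[1, 0, 0, 0.001, 0, 1, 0, 0, 0, 0]'

```text
t: 9.38
tool_pos: [0.5218, -0.1409, 0.0204]
orientation: [-3.131, 0.259, -0.0]
force: [-5.0, 1.3, 12.4]
opening: 0.0005
```

>>> jog_arm --commands '[1, 0, 0, -0.012, 0, 1, 0, 0, -0.02, 0, 1, 0, 0, 0, 0]'

```text
t: 9.63
tool_pos: [0.5241, -0.1419, 0.0552]
orientation: [3.129, -0.259, 0.009]
force: [1.4, -1.2, 1.7]
opening: 0.0002
```

```bash
python3 -c "
from plan import *
plan([.6495,-.1624,.04],5)"
```

```text
[1, 0.025, -0.0, 0.003, 0.0, 1, 0.025, -0.0, 0.003, 0.0, 1, 0.026, -0.0, 0.003, 0.0, 1, 0.025, -0.0, 0.003, 0.0, 1, 0.026, -0.0, 0.004, 0.0]
[ 0.6495 -0.1628  0.0399] [ 3.12929539 -0.25880641  0.00856681] 0.026
```

>>> jog_arm --commands '[1, 0.026, 0, 0.001, 0, 1, 0.026, 0, 0.002, 0, 1, 0.026, 0, 0.003, 0, 1, 0.026, 0, 0.004, 0, 1, 0.026, 0, 0.004, 0, 1, 0, 0, 0, 0, 1, 0, 0, 0, 0]'

```text
t: 10.22
tool_pos: [0.6499, -0.1622, 0.0355]
orientation: [-3.131, 0.258, 0.003]
force: [-0.8, -0.0, -0.2]
opening: 0.0006
```

```bash
python3 -c "
from plan import *
p=robot.read_camera('wrist');cv2.imwrite('pics/w7.png',p['img'])
plan([.6495,-.1624,.023],4)"
```

```text
[1, 0.0, 0.0, 0.003, 0.0, 1, 0.0, 0.0, 0.003, 0.0, 1, 0.0, 0.0, 0.004, 0.0, 1, 0.0, 0.0, 0.003, 0.0]
[ 0.6493 -0.1622  0.0231] [-3.13070589e+00  2.58646470e-01  2.17138195e-03] 0.004
```

View pics/w7.png

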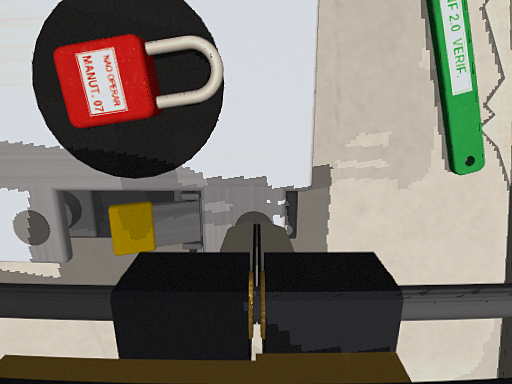

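>>> jog_arm --commands '[1, 0, 0, 0.004, 0, 1, 0, 0, 0.004, 0, 1, 0, 0, 0.005, 0, 1, 0, 0, 0, 0, 1, 0, 0, 0.001, 0, 1, 0, 0, 0, 0]'

```text
t: 10.77
tool_pos: [0.6495, -0.1622, 0.023]
orientation: [-3.131, 0.259, 0.0]
force: [-0.5, 0.8, -0.1]
opening: 0.0003
```

>>> jog_arm --commands '[1, 0, 0, 0.001, 0, 1, 0, 0, 0, 0]'

```text
t: 10.93
tool_pos: [0.6498, -0.1623, 0.0222]
orientation: [3.131, -0.259, 0.0]
force: [0.3, -0.0, -0.1]
opening: 0.0006
```

>>> jog_arm --commands '[1, 0, 0, 0.001, 0, 1, 0, 0, 0, 0]'

```text
t: 11.1
tool_pos: [0.6498, -0.1622, 0.0209]
orientation: [-3.131, 0.259, 0.0]
force: [0.0, -0.1, -0.6]
opening: 0.0004
```

>>> jog_arm --commands '[1, 0, 0, 0.001, 0, 1, 0, 0, 0, 0]'

```text
t: 11.27
tool_pos: [0.65, -0.1623, 0.0202]
orientation: [3.131, -0.259, 0.001]
force: [-0.7, -0.1, 1.4]
opening: 0.0006
```

>>> jog_arm --commands '[1, 0, 0, 0.001, 0, 1, 0, 0, 0, 0]'

```text
t: 11.43
tool_pos: [0.65, -0.1624, 0.0194]
orientation: [3.131, -0.259, 0.001]
force: [-1.3, 0.5, 3.6]
opening: 0.0006
```

>>> jog_arm --commands '[1, 0, 0, 0.001, 0, 1, 0, 0, 0, 0]'

```text
t: 11.6
tool_pos: [0.6501, -0.1624, 0.0184]
orientation: [3.131, -0.259, 0.001]
force: [-0.6, 0.1, 4.9]
opening: 0.0007
```

>>> jog_arm --commands '[1, 0, 0, 0.001, 0, 1, 0, 0, 0, 0]'

```text
t: 11.77
tool_pos: [0.6502, -0.1625, 0.0174]
orientation: [3.131, -0.259, 0.001]
force: [-0.1, -0.8, 4.5]
opening: 0.0004
```

>>> jog_arm --commands '[1, 0, 0, 0.001, 0, 1, 0, 0, 0, 0]'

```text
t: 11.93
tool_pos: [0.6502, -0.1626, 0.0164]
orientation: [3.13, -0.259, 0.002]
force: [-0.1, -0.6, 4.2]
opening: 0.0002
```

>>> jog_arm --commands '[1, 0, 0, 0.001, 0, 1, 0, 0, 0, 0]'

```text
t: 12.1
tool_pos: [0.6503, -0.1626, 0.0161]
orientation: [3.13, -0.259, 0.002]
force: [-2.5, 0.1, 8.5]
opening: 0.0005
```

>>> jog_arm --commands '[1, 0, 0, 0.001, 0, 1, 0, 0, 0, 0]'

```text
t: 12.27
tool_pos: [0.6504, -0.1626, 0.0159]
orientation: [3.13, -0.259, 0.002]
force: [-4.8, 0.5, 13.4]
opening: 0.0003
```

```bash
python3 look.py a8
```

```text
12.2667 [ 0.65041379 -0.16257768  0.01590554] [-4.78689645  0.49336713 13.37925724] [ 5.93954064e-01 -5.99744081e+01 -4.13367677e+01  4.84114867e-01
 -1.85880963e+00  2.48463236e-02]
```

View pics/a8.png

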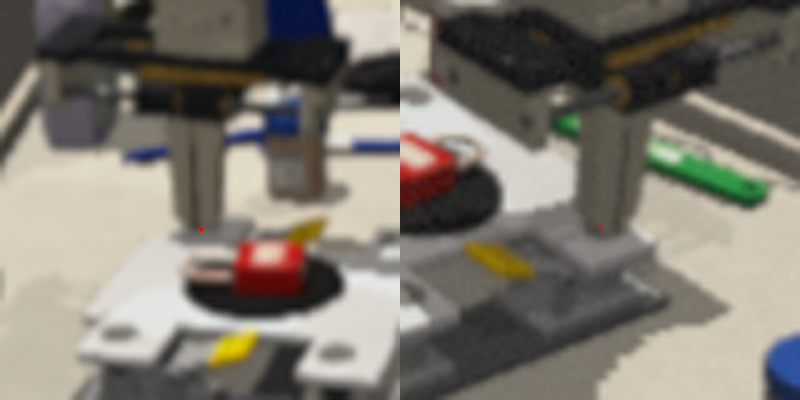

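>>> jog_arm --commands '[1, 0, 0, -0.006, 0, 1, 0, 0, -0.01, 0, 1, 0, 0, -0.018, 0, 1, -0.024, 0, 0, 0, 1, -0.024, 0, 0, 0, 1, -0.022, 0, 0, 0, 1, 0, 0, 0, 0, 1, 0, 0, 0, 0]'

```text
t: 13.03
tool_pos: [0.5799, -0.1504, 0.048]
orientation: [-3.131, 0.259, 0.001]
force: [0.5, -0.7, -0.9]
opening: 0.0004
```

```bash
python3 look.py a9; python3 -c "
from plan import *
p=robot.read_camera('wrist');cv2.imwrite('pics/w9.png',p['img'])
plan([.580,-.151,.035],4)"
```

```text
13.0333 [ 0.57987744 -0.15041241  0.04796956] [ 0.53925665 -0.73069497 -0.91735948] [-4.97447129e-02 -5.80428565e+01 -4.37867904e+01  3.17390368e-02
  3.05658644e-01 -4.80337639e-02]
[1, -0.0, 0.0, 0.003, 0.0, 1, -0.001, 0.0, 0.004, 0.0, 1, -0.0, 0.0, 0.003, 0.0, 1, -0.001, 0.0, 0.004, 0.0]
[ 0.58   -0.1507  0.0346] [ 3.13066032e+00 -2.58720015e-01  2.23731386e-03] 0.004
```

View pics/a9.png

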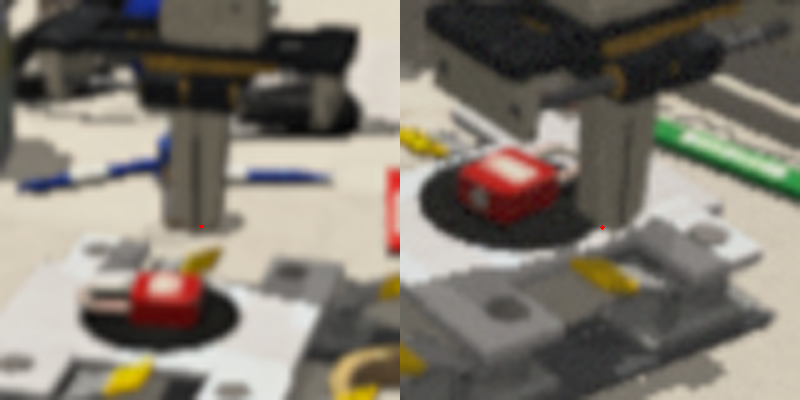

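View pics/w9.png

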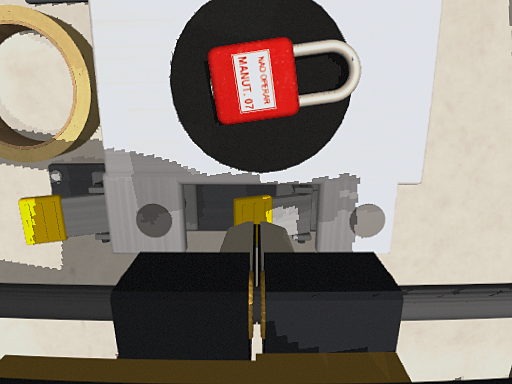

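>>> jog_arm --commands '[1, -0.002, 0, 0.005, 0, 1, 0, 0, 0.006, 0, 1, 0, 0, 0.006, 0, 1, 0, 0, 0.004, 0, 1, 0, 0, 0, 0]'

```text
t: 13.6
tool_pos: [0.578, -0.1501, 0.0255]
orientation: [-3.13, 0.259, 0.003]
force: [0.5, 0.4, 0.3]
opening: 0.0002
```

>>> jog_arm --commands '[1, 0, 0, 0.002, 0, 1, 0, 0, 0.002, 0, 1, 0, 0, 0, 0]'

```text
t: 13.85
tool_pos: [0.579, -0.1505, 0.0234]
orientation: [3.131, -0.259, 0.0]
force: [-0.6, 0.3, 1.8]
opening: 0.0007
```

>>> jog_arm --commands '[1, 0, 0, 0.002, 0, 1, 0, 0, 0.002, 0, 1, 0, 0, 0, 0]'

```text
t: 14.1
tool_pos: [0.5791, -0.1505, 0.0196]
orientation: [3.131, -0.259, 0.001]
force: [-2.6, -0.1, 3.5]
opening: 0.0006
```

>>> jog_arm --commands '[1, 0, 0, 0.002, 0, 1, 0, 0, 0.002, 0, 1, 0, 0, 0, 0]'

```text
t: 14.35
tool_pos: [0.5788, -0.1505, 0.0154]
orientation: [3.131, -0.259, 0.0]
force: [-3.0, -0.1, 4.2]
opening: 0.0003
```

>>> jog_arm --commands '[1, 0, 0, 0.002, 0, 1, 0, 0, 0.001, 0, 1, 0, 0, 0, 0]'

```text
t: 14.6
tool_pos: [0.5785, -0.1504, 0.0123]
orientation: [3.131, -0.259, -0.001]
force: [-3.0, 0.3, 4.1]
opening: 0.0008
```

>>> jog_arm --commands '[1, 0, 0, 0.001, 0, 1, 0, 0, 0, 0]'

```text
t: 14.77
tool_pos: [0.5784, -0.1505, 0.0113]
orientation: [3.131, -0.259, -0.001]
force: [-3.7, 0.6, 5.4]
opening: 0.0003
```

>>> jog_arm --commands '[1, 0, 0, 0.001, 0, 1, 0, 0, 0, 0]'

```text
t: 14.93
tool_pos: [0.5784, -0.1505, 0.0109]
orientation: [3.131, -0.259, -0.001]
force: [-6.4, 0.7, 10.1]
opening: 0.0002
```

>>> jog_arm --commands '[1, 0, 0, 0.001, 0, 1, 0, 0, 0, 0]'

```text
t: 15.1
tool_pos: [0.5785, -0.1505, 0.0107]
orientation: [3.131, -0.259, -0.001]
force: [-10.4, 2.0, 16.3]
opening: 0.0004
```

>>> jog_arm --commands '[1, 0, 0, -0.004, 0, 1, 0, 0, -0.01, 0, 1, 0, 0, -0.03, 0, 1, 0, 0, -0.04, 0, 1, -0.03, -0.02, -0.03, 0, 1, -0.03, -0.02, -0.03, 0, 1, -0.03, -0.02, 0, 0, 1, -0.03, -0.02, 0, 0, 1, 0, 0, 0, 0, 1, 0, 0, 0, 0]'

```text
t: 15.93
tool_pos: [0.4787, -0.0563, 0.1469]
orientation: [3.131, -0.256, 0.002]
force: [1.0, 0.5, -0.6]
opening: 0.0003
```

```bash
python3 - <<'E'
from h import *
p=robot.read_camera("wrist");cv2.imwrite("pics/w10.png",p["img"])
ims=[]
p=robot.read_camera("side");a=cv2.resize(p["img"][140:220,185:300],None,fx=5,fy=5,interpolation=cv2.INTER_CUBIC)[:400,:400*1+175]
cv2.imwrite("pics/si10.png",a)
p=robot.read_camera("scene");cv2.imwrite("pics/sc10.png",cv2.resize(p["img"][160:260,200:350],None,fx=5,fy=5,interpolation=cv2.INTER_CUBIC))
s=robot.read_state();print(s["t"],s["tool_pos"],s["force"])
E
```

```text
16.0833 [ 0.48036146 -0.05791514  0.14697127] [-0.60336389  0.58872765  1.03094361]
```

View pics/w10.png

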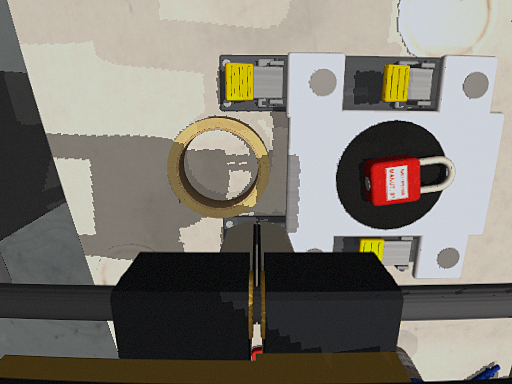

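View pics/si10.png

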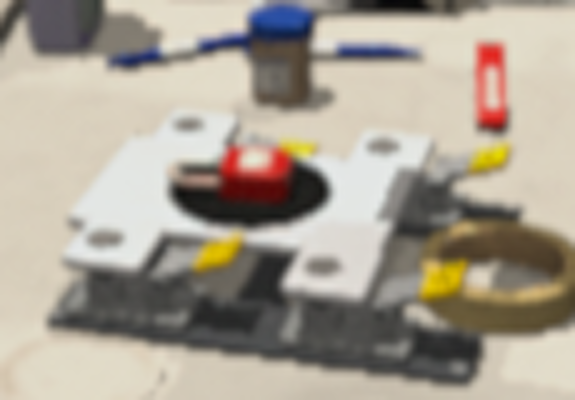

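View pics/sc10.png

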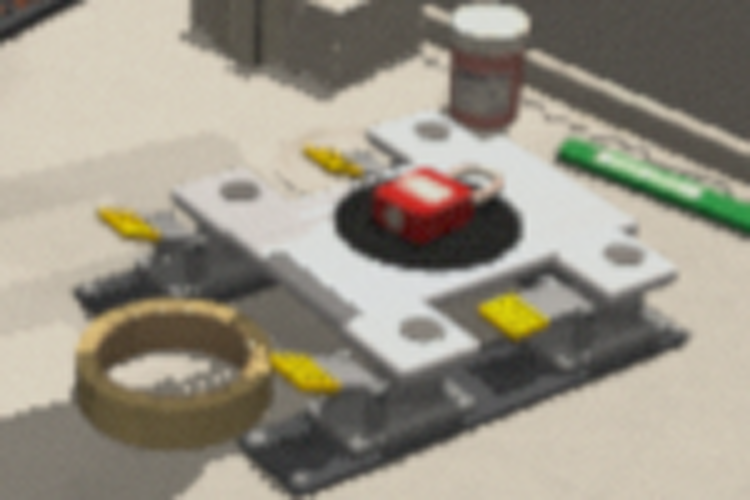

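```bash
python3 -c "
from plant import robot
print(robot.close_job(), robot.read_state()['t'])"
```

```text
the job is handed in; nothing more can be done
the job is handed in; nothing more can be done
```

The back right corner is the one that gives, and its shim tab now lies flat. The job was handed in at about 16 s of the 54 s allowed.

- **Corners:** I pressed front left, then front right, then back right with the shut fingertips.
  - Front left and front right were firm: they moved about 0.1 mm at 14.3 N and 12.4 N.
  - Back right yielded at about 4 to 5 N and sank about 5 mm before stopping firmly.
  - I did not press back left, since the giving corner was already found.
- **Tab:** I pushed the back right tab down about 13 mm until it met a hard stop at 16 N. By the contact heights, it was then about 40 mm above the worktop, which is the flat height.
- **Last pictures:** The back right tab is flat and the other three are still up. The plate's dots are at the same pixels as at the start, and the padlock and tape have not moved. The arm is clear of everything.

**Tip height mismatch:** The reported tool height was about 29 mm below where the shut fingertips actually were. The camera pictures showed the gap, and every contact on the plate confirmed it. I therefore set the press heights by measured force instead of the reported height.

**Sideways force:** A sideways force of up to about 10 N showed up while pressing. It did not shift the plate.

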